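# Lock the spice rack's sliding stop

### The arm

A 6-joint arm with a two-finger parallel gripper is mounted at the origin on a cart in front of the work surface, level with it; the furniture and walls round the work are solid. World frame = base frame: x ahead of the robot, y to its left, z up, the work surface at z = 0. Lengths are in m, angles in degrees, forces in N, time in s.
With the tool pointing down it reaches from about 0.375 to 0.9 m from the base axis. Payload 3.1 kg.
Tool frame: the origin (TCP) lies at the centre of the arm's flange, where the gripper is bolted on; the fingertips stand ctrl.tcp_to_tips ahead of it and the grasp point (between the pads) lies 164 mm ahead of it (ctrl.tcp_to_tips is the distance from the TCP to the fingertips, in m); z points along the fingers, y is the line along which they close (so a half turn about z gives the same grasp; the last joint's range is limited). The gripper opens to 87 mm and grips with 3 to 60 N. Pads are 19 mm wide; open, the fingers measure 117 mm over their backs; the gripper's body (75 mm by 190 mm) begins 51 mm behind the grasp point.
Start: joints at [65.46, 30.224, 82.088, -0, 67.689, -10.227], TCP at [0.154, 0.606, 0.405] pointing down, gripper open.
Joint ranges: [-176.69, 176.69], [-43.24, 126.21], [12.49, 139.97], [-82, 262], [0, 151.66], [-163.58, 163.58]. Speed limits (degrees/s): [159.86, 159.86, 180, 180, 180, 180].

### API

Orientations are given as [roll, pitch, yaw] about the fixed x, y, z axes, in that order (R = Rz(yaw) Ry(pitch) Rx(roll)).
In Python, from station import ctrl gives the robot as it stands. The module is installed in compiled form; this text tells all that it offers.
- The arm moves only by the tool send_rows, never from a script. Its argument "targets" is a list of rows, each a list of 3 entries, a list of its own where there are three numbers: the shift along the tool's x, y, z in units of 0.25 m (1.0 is 0.25 m), then the turn, a rotation vector about the tool's x, y, z in units of 45 degrees (1.0 is 45 degrees), then the opening, from 0 (shut) to 1 (fully open). In form: [[[tx, ty, tz], [wx, wy, wz], claw], ...]. A call has 1 to 10 rows; each row shifts and turns the commanded pose from where the row before left it, along the tool's axes as they then stand; what a row does not reach is not made up. A row lasts 1/10 s, in which the tool goes at most 50 mm and 8.59 degrees, less where a joint would pass 70% of its speed; a pose out of reach is approached as far as the arm can. A call with a number of a shift or a turn outside -1 to 1 is refused whole. A call with a gripper value outside its range is refused whole. The fingers move at their own pace and stop on an object; "newtons" is the grip in N (left out, the last holds). Time passes only in rows, so rows that do not move let the fingers close. It gives the time, the measured TCP pose, the force, the opening and the grip force at its end, in the units of the state.
- ctrl.get_state(): the state, without advancing time (a new reading comes with each control period).
- ctrl.capture(name): name is "scene" or "top" or "wrist"; returns a dict with "pixels" (420x560x3 uint8, blue, green, red), "range_z" (420x560 float32, m along the optical axis (not along the pixel's ray), 0 where there is no reading), "fx", "fy", "cx", "cy" (pixels), "distortion" ([k1, k2, p1, p2, k3] as OpenCV has them; the pictures are not rectified), "R" (3x3) and "t" (3): a world point X has camera coordinates R X + t. Camera axes: x right, y down, z forward; pixel columns grow to the right and rows downward; lengths in m; the calibration is good to about 2 mm. A picture is of the moment at which its call begins.
- ctrl.job_done(): hands the job in; it is judged then, once.
The state is a dict: "time": time; "joint_pos": joint angles; "dq": joint speeds; "effort": joint torques, N m; "position": TCP position; "eef_rot": TCP orientation; "contact_force": force on the tool from outside, world axes, zero at the start; "torque": the same for the moment, N m; "finger_gap": finger opening in m; "gripper_force": force on a finger pad.
Only numpy, scipy, OpenCV 4.12 (cv2) and the standard library are available. Lean on these libraries where they do the work, as an engineer would, in place of code of your own. Each camera call takes 0.05 s, during which the arm holds its last target. There are 200 camera calls.

### The job

With a fingertip, push the steel sliding stop of the spice rack along its rail towards the canisters until its spring pin clicks down into the hidden notch, and leave it locked there; if it is pushed past the notch, bring it back until the pin drops. Only push the stop: do not pinch it or force it. Leave the canisters and the other things standing where they are.

Things in the scene. Friction and masses are not known exactly. Their poses are not given: they have to be found in the camera images.
- rack: low wooden spice rack fixed to the worktop, 140x400 mm, board 12 mm thick; origin at the centre of its underside. Its +y axis runs along the rail from the open end (where the stop starts) to the end wall where the canisters stand (to the robot's left); +x points away from the robot. The aluminium rail lies along its robot-side edge (rack x = -56 mm, top at 30 mm)
- stop (a joint): travel of the stop along the rack's +y, m: 0 at the open end (starts 0 to 0.03), 0.155 at the rail's far end. Slides with about 2 N and stays where left. The one notch, unseen, lies anywhere from 0.07 to 0.135: as the pin drops in, the stop jumps on by up to 6 mm and the push falls to nothing; then about 7 N or more would push it out of the notch, either way, to slide freely again
- push_face (a point): centre of the stop's flat pushing face, 55 mm above the worktop; axes as the rack's. The stop is an upright steel plate across the rack, 106 mm wide, 6 mm thick, top edge at 90 mm. The face looks along the rack's -y and is pushed towards +y. Free space behind it above 20 mm, save for the carriage and pin head at its robot-side end (rack x -73 to -39 mm). Cannot be lifted off
- pin (a joint): drop of the spring pin, m: about 0 while its end rides on the rail, about 0.005 when it sits in the notch
- pin_head (a point): top of the pin's round black head (21 mm diameter) on the stop's carriage over the rail, 83 mm above the worktop while riding, about 5 mm lower in the notch
- canister_a: small plain pale lidded canister in the rack, 54 mm diameter, 53 mm high; origin at the centre of its underside. Leave alone
- canister_b: small plain pale lidded canister in the rack, 57 mm diameter, 54 mm high; origin at the centre of its underside. Leave alone
- canister_c: small plain pale lidded canister in the rack, 58 mm diameter, 58 mm high; origin at the centre of its underside. Leave alone
- salt: salt shaker, 44 mm diameter, 90 mm high; origin at the centre of its underside. Bystander
- mug: white mug, 93 mm wide, 98 mm high; origin under its centre. Bystander
- lemon: lemon, 83x58x58 mm; origin under its centre. Bystander
- garlic: garlic bulb, 53 mm; origin under its centre. Bystander
- mill: wooden pepper mill, 58 mm diameter, 170 mm high; origin at the centre of its underside. Bystander

How it is judged:
By the outcome, as a careful person would: the job done as asked, in the order asked, and still so for the second after the job is handed in, with the robot touching nothing.
It also fails if it takes over 38 s, if anything falls off the work surface, if the arm or the gripper's body presses on something with over 40 N, if the wrist force passes 120 N, or if a joint passes its speed limit or range.

## Working session

There is one attempt and no reset: what is moved stays moved. The work goes in short steps, Python scripts to look and compute and a tool call to move; the robot and the scene stay as the last step left them, time stands still between calls to the robot, and variables do not carry over. Pictures are saved under pics/ and viewed, at most 10 in all, crops included, and the job is handed in when it is done.

Besides the shell and the picture viewer there is one more tool, called after ">>>" by a JSON object that holds its "name" and its "arguments". send_rows: Moves the arm, as the interface text tells. Shifts and turns lie within -1 to 1; 1 stands for 0.25 m of shift or 45 degrees of turn. Its arguments: {"type":"object","properties":{"targets":{"type":"array","items":{"type":"array"}},"newtons":{"type":"number"}},"required":["targets"]}

```bash
mkdir -p pics; cat > h.py <<'E'
from station import ctrl
import numpy as np, cv2
def cap(n,f=None):
    c=ctrl.capture(n)
    if f: cv2.imwrite('pics/'+f,c['pixels'])
    return c
def pt(c,u,v,z=None):
    K=np.array([[c['fx'],0,c['cx']],[0,c['fy'],c['cy']],[0,0,1.]])
    r=cv2.undistortPoints(np.array([[[u,v]]],float),K,np.array(c['distortion'],float))[0,0]
    d=np.array([r[0],r[1],1.]);R=np.array(c['R']);t=np.array(c['t'])
    o=-R.T@t
    if z is None: return R.T@(d*c['range_z'][int(v),int(u)]-t)
    w=R.T@d
    return o+w*(z-o[2])/w[2]
E
python3 - <<'E'
from h import *
for n in ('scene','top'): cap(n,n+'1.png')
s=ctrl.get_state()
print(s,ctrl.tcp_to_tips)
E
```

```text
{'time': 0.1, 'joint_pos': array([ 6.54596468e+01,  3.02720828e+01,  8.21497294e+01, -2.13040779e-03,
        6.76885484e+01, -1.02269362e+01]), 'dq': array([ 0.07759447, -0.05136658, -0.05146148,  0.05728132, -0.0361837 ,
       -0.0335095 ]), 'effort': array([-5.81960994e-04, -4.40985703e+01, -1.77150857e+01,  6.34907093e-02,
        5.33456239e-02, -5.44311058e-05]), 'position': array([0.1543551 , 0.60531474, 0.40388204]), 'eef_rot': array([-1.79891043e+02, -1.76561786e-02,  1.65687377e+02]), 'contact_force': array([0.80735424, 0.29203169, 0.45272084]), 'torque': array([-0.02288276, -0.05991803,  0.01232503]), 'gripper_force': 0.0, 'finger_gap': 0.0870619510841673} 0.1822
```

View pics/scene1.png

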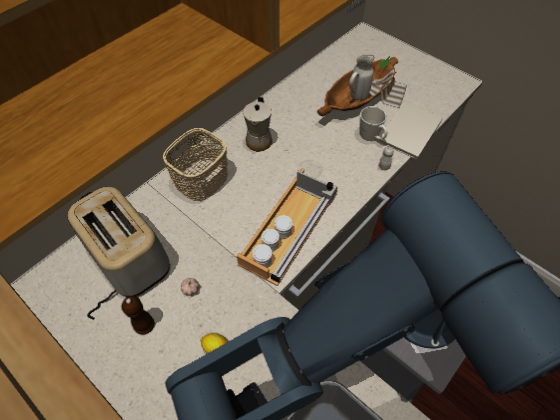

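View pics/top1.png

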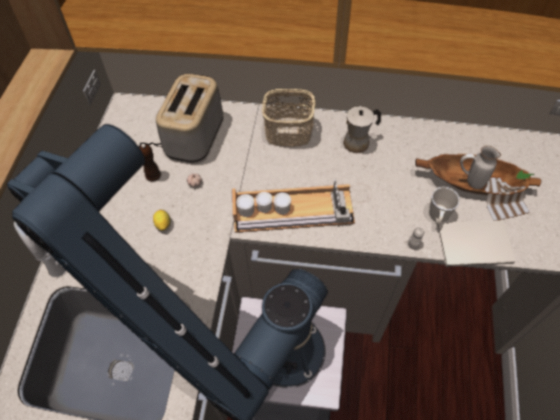

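The scene view shows the rack from (260,270) to (330,180), with the stop near (318,183) and the pin head at (330,187). In the top view the stop is near (340,205). I'll enlarge both.

```bash
python3 - <<'E'
from h import *
c=cap('top');s=cap('scene')
a=cv2.resize(c['pixels'][180:240,225:365],None,fx=5,fy=5,interpolation=2)
b=cv2.resize(s['pixels'][160:290,230:350],None,fx=5,fy=5,interpolation=2)[:290]
b=cv2.copyMakeBorder(b,0,0,0,100,0)
cv2.imwrite('pics/z.png',np.vstack([a,b]))
for u,v in [(234,190),(350,187),(353,228),(236,230),(342,217),(338,195),(345,250)]: print(u,v,pt(c,u,v).round(3))
for u,v in [(331,187),(315,182),(301,172),(243,250),(273,282)]: print(u,v,pt(s,u,v).round(3))
E
```

```text
234 190 [0.491 0.237 0.065]
350 187 [ 0.601 -0.148 -0.005]
353 228 [ 0.433 -0.167 -0.001]
236 230 [0.369 0.213 0.015]
342 217 [ 0.437 -0.125  0.054]
338 195 [ 0.495 -0.105  0.091]
345 250 [ 0.353 -0.146 -0.01 ]
331 187 [ 0.442 -0.119  0.08 ]
315 182 [ 0.496 -0.106  0.072]
301 172 [ 0.546 -0.095  0.091]
243 250 [0.525 0.199 0.   ]
273 282 [0.38 0.22 0.01]
```

View pics/z.png

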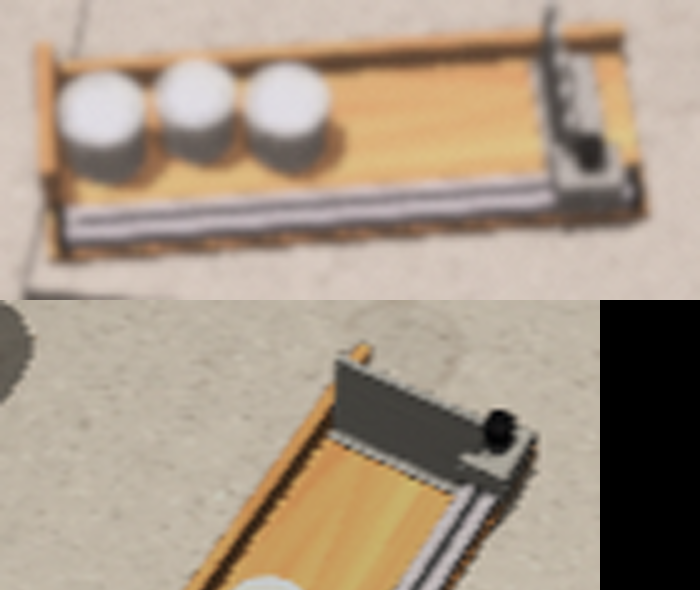

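The enlarged view shows the plate's top edge running from about (335,182) to (337,206) in the top image. The rail runs from (238,223) to (336,218), and the pin head is at (343,211).

```bash
python3 - <<'E'
from h import *
c=cap('top');s=cap('scene')
T=lambda x,y,z: print('top',x,y,pt(c,225+x/5,180+y/5,z).round(4))
S=lambda x,y,z: print('sc',x,y,pt(s,230+x/5,160+(y-300)/5,z).round(4))
T(66,215,.03);T(553,188,.03);T(550,10,.09);T(590,150,.083)
T(42,45,.065);T(622,30,.065)
S(338,358,.09);S(455,403,.09);S(499,420,.083)
S(338,358,.09);S(300,445,.05)
# plate cloud
h,w=s['range_z'].shape
P=[]
for v in range(160,205):
  for u in range(285,345):
    p=pt(s,u,v)
    if .05<p[2]<.1 and .46<p[0]<.55 and -.2<p[1]<0: P.append(p)
P=np.array(P);print(len(P),P.mean(0),P.min(0),P.max(0))
A=np.c_[P[:,0],P[:,2],np.ones(len(P))];print(np.linalg.lstsq(A,P[:,1],rcond=None)[0])
E
```

```text
top 66 215 [0.3876 0.2076 0.03  ]
top 553 188 [ 0.4471 -0.1054  0.03  ]
top 550 10 [ 0.5465 -0.0916  0.09  ]
top 590 150 [ 0.4449 -0.1251  0.083 ]
top 42 45 [0.4951 0.2402 0.065 ]
top 622 30 [ 0.5544 -0.1411  0.065 ]
sc 338 358 [ 0.5558 -0.0898  0.09  ]
sc 455 403 [ 0.4771 -0.1116  0.09  ]
sc 499 420 [ 0.4509 -0.1242  0.083 ]
sc 338 358 [ 0.5558 -0.0898  0.09  ]
sc 300 445 [ 0.5474 -0.0443  0.05  ]
249 [ 0.50441923 -0.10065967  0.07344879] [ 0.46026193 -0.13025268  0.05005565] [ 0.54947025 -0.08785602  0.09443405]
[ 0.20913199 -0.04204323 -0.20306184]
```

>>> {"name": "send_rows", "arguments": {"targets": [[[-0.16,-0.1,0],[0,0,0],0],[[-0.16,-0.1,0],[0,0,0],0],[[-0.16,-0.1,0],[0,0,0],0],[[-0.16,-0.1,0],[0,0,0],0],[[-0.16,-0.1,0],[0,0,0],0],[[-0.16,-0.1,0],[0,0,0],0],[[-0.16,-0.1,0],[0,0,0],0],[[-0.16,-0.1,0],[0,0,0],0],[[-0.16,-0.1,0],[0,0,0],0]], "newtons": 10}}

```text
time: 1.2
position: [0.4488, 0.297, 0.4049]
eef_rot: [180.0, 0.0, 165.7]
contact_force: [0.5, 0.5, -0.3]
finger_gap: 0.023
gripper_force: 0.0
```

>>> {"name": "send_rows", "arguments": {"targets": [[[0,0,0],[0,0,-0.18],0],[[0,0,0],[0,0,-0.18],0],[[0,0,0],[0,0,-0.18],0],[[0,0,0],[0,0,0],0]]}}

```text
time: 1.6
position: [0.4478, 0.2983, 0.4047]
eef_rot: [-180.0, -0.0, -170.1]
contact_force: [-0.2, 0.6, 0.1]
finger_gap: 0.0008
gripper_force: 0.0
```

>>> {"name": "send_rows", "arguments": {"targets": [[[0.007,-0.183,0],[0,0,0],0],[[0.007,-0.183,0],[0,0,0],0],[[0.007,-0.183,0],[0,0,0],0],[[0.007,-0.183,0],[0,0,0],0],[[0.007,-0.183,0],[0,0,0],0],[[0.007,-0.183,0],[0,0,0],0],[[0.007,-0.183,0],[0,0,0],0],[[0.007,-0.183,0],[0,0,0],0],[[0.007,-0.183,0],[0,0,0],0],[[0.007,-0.183,0],[0,0,0],0]]}}

```text
time: 2.6
position: [0.5098, -0.1568, 0.4049]
eef_rot: [-180.0, 0.0, -170.2]
contact_force: [0.5, 0.1, 0.3]
finger_gap: 0.0003
gripper_force: 0.0
```

```bash
python3 - <<'E'
from h import *
w=cap('wrist','w1.png');print(ctrl.get_state()['position'])
np.save('w1.npy',w,allow_pickle=True)
E
```

```text
[ 0.5116671  -0.16336618  0.40532137]
```

View pics/w1.png

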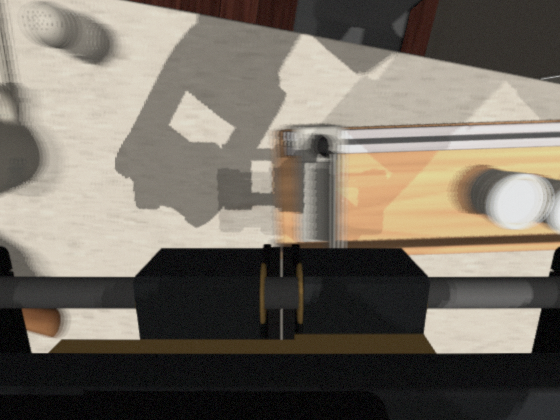

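The wrist view is motion-blurred. It shows the plate near x≈335 px, rows 130–245, and the pin head at (322,145). I'll measure it again now that the arm is still.

```bash
python3 - <<'E'
from h import *
w=cap('wrist')
cv2.imwrite('pics/w2.png',cv2.resize(w['pixels'][110:260,260:400],None,fx=4,fy=4,interpolation=2))
np.save('w1.npy',w,allow_pickle=True);print(ctrl.get_state()['position'])
E
```

```text
[ 0.51108738 -0.16033524  0.40515191]
```

View pics/w2.png

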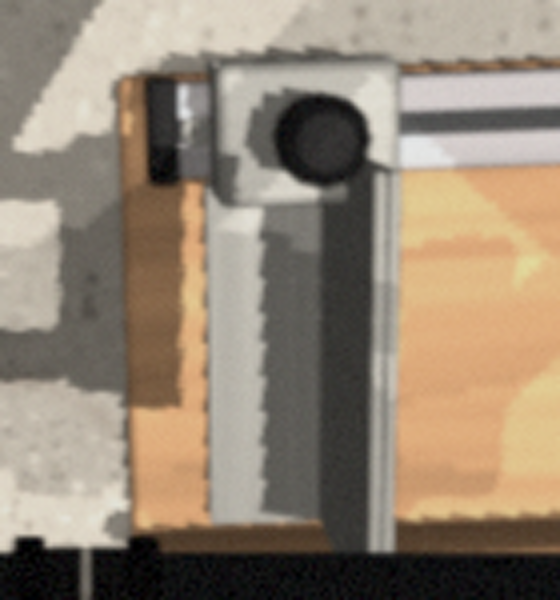

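Now sharp: in the crop, the plate's back top edge runs from (374,200) to (370,550), the pin head is at (322,138), and the rail's front edge is at y≈65–75.

```bash
python3 - <<'E'
from h import *
w=np.load('w1.npy',allow_pickle=True).item()
for x,y,z in [(374,200,.09),(370,550,.09),(397,200,.09),(397,540,.09),(322,138,.083),(405,70,.03),(558,68,.03),(405,165,.03),(558,158,.03),(212,300,.02)]:
  print(x,y,pt(w,260+x/4,110+y/4,z).round(4))
print(ctrl.get_state()['position'],ctrl.get_state()['eef_rot'])
E
```

```text
374 200 [ 0.4657 -0.1121  0.09  ]
370 550 [ 0.5442 -0.0953  0.09  ]
397 200 [ 0.4649 -0.1073  0.09  ]
397 540 [ 0.5407 -0.0897  0.09  ]
322 138 [ 0.455  -0.1247  0.083 ]
405 70 [ 0.4373 -0.0986  0.03  ]
558 68 [ 0.4303 -0.0607  0.03  ]
405 165 [ 0.4604 -0.0932  0.03  ]
558 158 [ 0.4521 -0.055   0.03  ]
212 300 [ 0.505  -0.1342  0.02  ]
[ 0.51108738 -0.16033524  0.40515191] [-1.79740429e+02  1.67136651e-01 -1.70510775e+02]
```

>>> {"name": "send_rows", "arguments": {"targets": [[[0,0,0.17],[0,0,-0.03],0],[[0,0,0.18],[0,0,0],0],[[0,0,0.18],[0,0,0],0],[[0,0,0.18],[0,0,0],0],[[0,0.04,0],[0,0,0],0],[[0,0.04,0],[0,0,0],0],[[0,0,0],[0,0,0],0],[[0,0,0],[0,0,0],0]]}}

```text
time: 3.5
position: [0.5067, -0.135, 0.2304]
eef_rot: [-179.8, 0.3, -168.6]
contact_force: [0.8, -0.4, 0.0]
finger_gap: 0.0004
gripper_force: 0.0
```

```bash
python3 - <<'E'
from h import *
w=cap('wrist','w3.png');s=ctrl.get_state();print(s['position'],s['contact_force'],s['time'])
E
```

```text
[ 0.50676507 -0.13529243  0.23025707] [0.89473937 0.23064263 0.45879378] 3.55
```

View pics/w3.png

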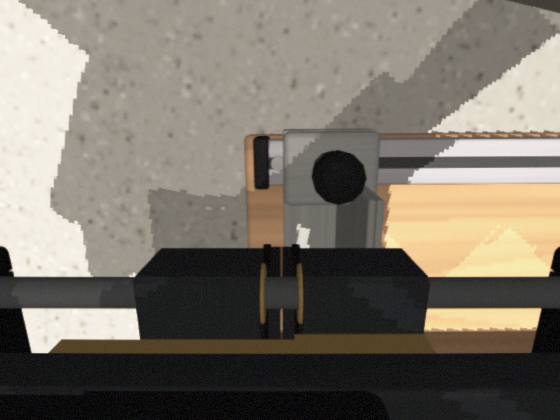

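>>> {"name": "send_rows", "arguments": {"targets": [[[0,0.02,0],[0,0,0],0],[[0,0.016,0],[0,0,0],0],[[0,0.012,0],[0,0,0],0],[[0,0.008,0],[0,0,0],0],[[0,0.008,0],[0,0,0],0],[[0,0,0],[0,0,0],0]]}}

```text
time: 4.15
position: [0.5026, -0.1195, 0.2271]
eef_rot: [180.0, -0.0, -168.7]
contact_force: [-0.7, 0.2, -0.0]
finger_gap: 0.0004
gripper_force: 0.0
```

>>> {"name": "send_rows", "arguments": {"targets": [[[0,0.008,0],[0,0,0],0],[[0,0.008,0],[0,0,0],0]]}}

```text
time: 4.35
position: [0.5021, -0.1162, 0.2272]
eef_rot: [-179.9, 0.0, -168.6]
contact_force: [-0.8, -2.4, -0.2]
finger_gap: 0.0008
gripper_force: 1.1
```

>>> {"name": "send_rows", "arguments": {"targets": [[[0,0.008,0],[0,0,0],0],[[0,0.008,0],[0,0,0],0]]}}

```text
time: 4.55
position: [0.5012, -0.112, 0.2272]
eef_rot: [-180.0, 0.0, -168.7]
contact_force: [0.1, -3.4, -1.5]
finger_gap: 0.0004
gripper_force: 1.1
```

>>> {"name": "send_rows", "arguments": {"targets": [[[0,0.008,0],[0,0,0],0],[[0,0.008,0],[0,0,0],0]]}}

```text
time: 4.75
position: [0.5004, -0.1079, 0.2272]
eef_rot: [-180.0, 0.0, -168.7]
contact_force: [0.8, -3.0, -0.6]
finger_gap: 0.0005
gripper_force: 1.1
```

>>> {"name": "send_rows", "arguments": {"targets": [[[0,0.012,0],[0,0,0],0],[[0,0.012,0],[0,0,0],0],[[0,0.012,0],[0,0,0],0],[[0,0.012,0],[0,0,0],0],[[0,0.012,0],[0,0,0],0],[[0,0.012,0],[0,0,0],0],[[0,0.012,0],[0,0,0],0],[[0,0.012,0],[0,0,0],0],[[0,0.008,0],[0,0,0],0]]}}

```text
time: 5.65
position: [0.4951, -0.0821, 0.2273]
eef_rot: [180.0, -0.0, -168.7]
contact_force: [-0.9, -2.7, -1.4]
finger_gap: 0.0007
gripper_force: 1.1
```

```bash
python3 - <<'E'
from h import *
w=cap('wrist')
cv2.imwrite('pics/w4.png',w['pixels'])
s=ctrl.get_state();print(s['position'],s['contact_force'],s['time'])
np.save('w4.npy',w,allow_pickle=True)
E
```

```text
[ 0.494996   -0.08186741  0.22722808] [ 0.50385864 -1.56020083 -0.61403794] 5.7
```

View pics/w4.png

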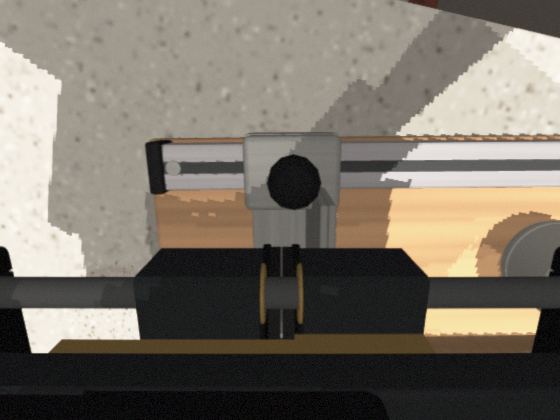

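The stop slides cleanly. In this view the carriage is at x 246–340 and the pin head at (294,182). I estimate the travel at about 45 mm. I'll take smaller steps from here.

>>> {"name": "send_rows", "arguments": {"targets": [[[0,0.01,0],[0,0,0],0],[[0,0.01,0],[0,0,0],0],[[0,0.01,0],[0,0,0],0],[[0,0.01,0],[0,0,0],0]]}}

```text
time: 6.1
position: [0.4931, -0.0725, 0.2273]
eef_rot: [180.0, -0.0, -168.7]
contact_force: [-1.1, -3.2, -0.7]
finger_gap: 0.0003
gripper_force: 1.3
```

>>> {"name": "send_rows", "arguments": {"targets": [[[0,0.004,0],[0,0,0],0],[[0,0.004,0],[0,0,0],0],[[0,0.004,0],[0,0,0],0]]}}

```text
time: 6.4
position: [0.4926, -0.0696, 0.2272]
eef_rot: [180.0, -0.0, -168.7]
contact_force: [-1.5, -1.5, 0.3]
finger_gap: 0.0003
gripper_force: 1.1
```

```bash
cat > pin.py <<'E'
from h import *
w=cap('wrist');m=(w['pixels'].max(2)<40).astype(np.uint8); m[:120]=0;m[232:]=0
n,l,st,ce=cv2.connectedComponentsWithStats(m)
for i in range(1,n):
    if 1000<st[i,4]<4000 and .8<st[i,2]/st[i,3]<1.25:
        u,v=ce[i];print(ce[i].round(1),st[i,2:5],'rng',np.median(w['range_z'][int(v)-5:int(v)+6,int(u)-5:int(u)+6]).round(4), pt(w,u,v).round(4))
s=ctrl.get_state();print(s['position'].round(4),s['contact_force'].round(1),s['time'],s['gripper_force'])
E
python3 pin.py
```

```text
[293.6 181.8] [  53   54 2187] rng 0.1264 [ 0.4438 -0.0758  0.0829]
[ 0.4925 -0.0695  0.2272] [-0.4 -1.  -0.1] 6.45 0.8669179596472532
```

>>> {"name": "send_rows", "arguments": {"targets": [[[0,0.004,0],[0,0,0],0],[[0,0.004,0],[0,0,0],0],[[0,0.004,0],[0,0,0],0]]}}

```text
time: 6.75
position: [0.492, -0.0667, 0.2273]
eef_rot: [180.0, -0.0, -168.7]
contact_force: [-0.9, -2.2, 0.2]
finger_gap: 0.0002
gripper_force: 1.1
```

>>> {"name": "send_rows", "arguments": {"targets": [[[0,0.004,0],[0,0,0],0],[[0,0.004,0],[0,0,0],0],[[0,0.004,0],[0,0,0],0]]}}

```text
time: 7.05
position: [0.4915, -0.0638, 0.2272]
eef_rot: [180.0, -0.0, -168.7]
contact_force: [-1.5, -1.6, 0.1]
finger_gap: 0.0006
gripper_force: 1.1
```

>>> {"name": "send_rows", "arguments": {"targets": [[[0,0.004,0],[0,0,0],0],[[0,0.004,0],[0,0,0],0],[[0,0.004,0],[0,0,0],0]]}}

```text
time: 7.35
position: [0.4909, -0.0608, 0.2273]
eef_rot: [180.0, -0.0, -168.7]
contact_force: [-0.6, -2.4, 0.1]
finger_gap: 0.0005
gripper_force: 1.1
```

>>> {"name": "send_rows", "arguments": {"targets": [[[0,0.004,0],[0,0,0],0],[[0,0.004,0],[0,0,0],0],[[0,0.004,0],[0,0,0],0]]}}

```text
time: 7.65
position: [0.4903, -0.0579, 0.2273]
eef_rot: [180.0, -0.0, -168.7]
contact_force: [-0.5, -2.3, 0.6]
finger_gap: 0.0005
gripper_force: 1.1
```

>>> {"name": "send_rows", "arguments": {"targets": [[[0,0.004,0],[0,0,0],0],[[0,0.004,0],[0,0,0],0],[[0,0.004,0],[0,0,0],0]]}}

```text
time: 7.95
position: [0.4897, -0.0549, 0.2272]
eef_rot: [180.0, -0.0, -168.7]
contact_force: [-1.1, -1.8, 0.1]
finger_gap: 0.0003
gripper_force: 1.1
```

>>> {"name": "send_rows", "arguments": {"targets": [[[0,0.004,0],[0,0,0],0],[[0,0.004,0],[0,0,0],0],[[0,0.004,0],[0,0,0],0]]}}

```text
time: 8.25
position: [0.4891, -0.052, 0.2272]
eef_rot: [180.0, -0.0, -168.7]
contact_force: [-1.5, -3.0, 0.1]
finger_gap: 0.0005
gripper_force: 1.1
```

>>> {"name": "send_rows", "arguments": {"targets": [[[0,0.004,0],[0,0,0],0],[[0,0.004,0],[0,0,0],0],[[0,0.004,0],[0,0,0],0]]}}

```text
time: 8.55
position: [0.4885, -0.049, 0.2273]
eef_rot: [180.0, -0.0, -168.7]
contact_force: [-1.2, -3.1, 0.4]
finger_gap: 0.0004
gripper_force: 1.2
```

>>> {"name": "send_rows", "arguments": {"targets": [[[0,0.004,0],[0,0,0],0],[[0,0.004,0],[0,0,0],0],[[0,0.004,0],[0,0,0],0]]}}

```text
time: 8.85
position: [0.4879, -0.0461, 0.2273]
eef_rot: [180.0, -0.0, -168.7]
contact_force: [-0.9, -1.9, 0.2]
finger_gap: 0.0004
gripper_force: 1.2
```

>>> {"name": "send_rows", "arguments": {"targets": [[[0,0.004,0],[0,0,0],0],[[0,0.004,0],[0,0,0],0],[[0,0.004,0],[0,0,0],0]]}}

```text
time: 9.15
position: [0.4874, -0.0432, 0.2273]
eef_rot: [-180.0, 0.0, -168.7]
contact_force: [-1.8, -2.7, 1.2]
finger_gap: 0.0006
gripper_force: 1.2
```

>>> {"name": "send_rows", "arguments": {"targets": [[[0,0.004,0],[0,0,0],0],[[0,0.004,0],[0,0,0],0],[[0,0.004,0],[0,0,0],0]]}}

```text
time: 9.45
position: [0.4868, -0.0402, 0.2273]
eef_rot: [-180.0, -0.0, -168.7]
contact_force: [-1.7, -2.1, -0.2]
finger_gap: 0.0008
gripper_force: 1.2
```

>>> {"name": "send_rows", "arguments": {"targets": [[[0,0.004,0],[0,0,0],0],[[0,0.004,0],[0,0,0],0],[[0,0.004,0],[0,0,0],0]]}}

```text
time: 9.75
position: [0.4862, -0.0373, 0.2273]
eef_rot: [-180.0, 0.0, -168.7]
contact_force: [-2.0, -3.1, -0.7]
finger_gap: 0.0007
gripper_force: 1.2
```

```bash
python3 pin.py
```

```text
[293.5 180.6] [  53   55 2202] rng 0.1261 [ 0.4371 -0.0436  0.0822]
[ 0.4861 -0.0371  0.2272] [-0.9 -2.6  0.5] 9.8 0.9491906873881817
```

>>> {"name": "send_rows", "arguments": {"targets": [[[0,0.004,0],[0,0,0],0],[[0,0.004,0],[0,0,0],0],[[0,0.004,0],[0,0,0],0]]}}

```text
time: 10.1
position: [0.4857, -0.0344, 0.2273]
eef_rot: [-180.0, 0.0, -168.7]
contact_force: [-2.1, -2.1, 0.1]
finger_gap: 0.0005
gripper_force: 1.1
```

>>> {"name": "send_rows", "arguments": {"targets": [[[0,0.004,0],[0,0,0],0],[[0,0.004,0],[0,0,0],0],[[0,0.004,0],[0,0,0],0]]}}

```text
time: 10.4
position: [0.4851, -0.0314, 0.2273]
eef_rot: [-180.0, 0.0, -168.7]
contact_force: [-0.9, -3.2, 1.0]
finger_gap: 0.0004
gripper_force: 1.1
```

>>> {"name": "send_rows", "arguments": {"targets": [[[0,0.004,0],[0,0,0],0],[[0,0.004,0],[0,0,0],0],[[0,0.004,0],[0,0,0],0]]}}

```text
time: 10.7
position: [0.4844, -0.0285, 0.2273]
eef_rot: [-180.0, 0.0, -168.7]
contact_force: [-0.9, -1.7, 0.6]
finger_gap: 0.0004
gripper_force: 1.1
```

>>> {"name": "send_rows", "arguments": {"targets": [[[0,0.004,0],[0,0,0],0],[[0,0.004,0],[0,0,0],0],[[0,0.004,0],[0,0,0],0]]}}

```text
time: 11.0
position: [0.4838, -0.0255, 0.2272]
eef_rot: [180.0, 0.0, -168.7]
contact_force: [-0.6, -2.4, -0.0]
finger_gap: 0.0006
gripper_force: 1.1
```

>>> {"name": "send_rows", "arguments": {"targets": [[[0,0.004,0],[0,0,0],0],[[0,0.004,0],[0,0,0],0],[[0,0.004,0],[0,0,0],0]]}}

```text
time: 11.3
position: [0.4833, -0.0224, 0.2272]
eef_rot: [180.0, 0.0, -168.7]
contact_force: [-0.6, 0.5, -0.5]
finger_gap: 0.0003
gripper_force: 0.0
```

Both the push force and the pad force have dropped to zero, so I'll check the pin.

```bash
python3 pin.py; python3 -c "
from h import *
w=cap('wrist','w5.png')"
```

```text
[294.3 179.8] [  52   54 2165] rng 0.1267 [ 0.434  -0.0283  0.0813]
[ 0.4832 -0.0222  0.2272] [-0.   1.1  0.6] 11.35 0.0
```

View pics/w5.png

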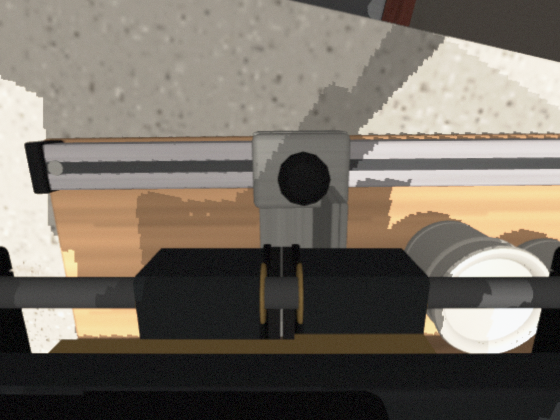

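The carriage has now jumped ahead: the pin head is at (303,178), up from 294. I'll let it settle by backing off, then re-measure.

>>> {"name": "send_rows", "arguments": {"targets": [[[0,-0.008,0],[0,0,0],0],[[0,-0.02,0],[0,0,0],0],[[0,-0.04,0],[0,0,0],0],[[0,0,0],[0,0,0],0],[[0,0,0],[0,0,0],0],[[0,0,0],[0,0,0],0],[[0,0,0],[0,0,0],0]]}}

```text
time: 12.1
position: [0.4865, -0.0392, 0.2272]
eef_rot: [180.0, -0.0, -168.7]
contact_force: [-0.3, 0.2, 0.6]
finger_gap: 0.0004
gripper_force: 0.0
```

```bash
python3 pin.py
```

```text
[349.6 178.3] [  54   53 2158] rng 0.1304 [ 0.4331 -0.0242  0.0772]
[ 0.4865 -0.0392  0.2272] [ 1.  -0.   0.5] 12.15 0.0
```

The pin head has dropped from 82–83 mm to 77 mm, so the stop is locked. I'll lift clear and hand the job in.

>>> {"name": "send_rows", "arguments": {"targets": [[[0,0,-0.12],[0,0,0],0],[[0,0,-0.16],[0,0,0],0],[[0,0,-0.16],[0,0,0],0],[[0,0,-0.1],[0,0,0],0],[[0,0,0],[0,0,0],0],[[0,0,0],[0,0,0],0],[[0,0,0],[0,0,0],0]]}}

```text
time: 12.85
position: [0.486, -0.0391, 0.3611]
eef_rot: [179.9, -0.1, -168.7]
contact_force: [-0.3, -0.2, -0.7]
finger_gap: 0.0005
gripper_force: 0.0
```

```bash
python3 -c "
from h import *
print(ctrl.get_state()['position'],ctrl.job_done())"
```

```text
the job is handed in; nothing more can be done
[ 0.48596236 -0.03906918  0.36112796] None
```

The stop is locked in its notch (the pin head dropped about 5 mm and the push force fell to zero); the arm was lifted clear without touching the canisters or other things, and I handed the job in at about 13 s.

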